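# Stopper the slanted side arm of a spinner flask

## Robot

A 6-joint arm with a two-finger parallel gripper is mounted at the origin on the work surface. World frame = base frame: x ahead of the robot, y to its left, z up, the work surface at z = 0. Lengths are in m, angles in rad, forces in N, time in s.
With the tool pointing down it reaches from about 0.3 to 0.875 m from the base axis. Payload 6.4 kg.
Tool frame: the origin (TCP) lies at the centre of the arm's flange, where the gripper is bolted on; the fingertips stand 173 mm ahead of it and the grasp point (between the pads) lies 155 mm ahead of it (tip_extent is the distance from the TCP to the fingertips, in m); z points along the fingers, y is the line along which they close (so a half turn about z gives the same grasp; the last joint's range is limited). The gripper opens to 85 mm and grips with 20 to 120 N. Pads are 22 mm wide; open, the fingers measure 114 mm over their backs; the gripper's body (76 mm by 85 mm) begins 54 mm behind the grasp point. The pads swing forward as they close: fully open they stand 13 mm farther back than shut.
Start: joints at [-0.206, 0.181, 1.607, -0, 1.354, -0.206], TCP at [0.575, 0, 0.405] pointing down, gripper open.
Joint ranges: [-2.99, 2.99], [-0.89, 2.07], [0.3, 2.58], [-1.14, 4.28], [0, 2.63], [-3.12, 3.12]. Speed limits (rad/s): [2.57, 2.57, 3.01, 3.14, 3.14, 3.14].

## Interface

Orientations are given as a rotation vector (axis times angle).
In Python, from rig import * gives the robot as it stands.
- The arm moves only by the tool servo_tool, never from a script. Its argument "series" is a list that holds one entry, the list of rows, each a list of 6 numbers: the shift along the tool's x, y, z in mm, then the turn, a rotation vector about the tool's x, y, z in units of 5 degrees (1.0 is 5 degrees). A call has 1 to 12 rows; each row shifts and turns the commanded pose from where the row before left it, along the tool's axes as they then stand; what a row does not reach is not made up. A row lasts 1/12 s, in which the tool goes at most 41.7 mm and 7.16 degrees, less where a joint would pass 70% of its speed; a pose out of reach is approached as far as the arm can. A call with a gripper value outside its range is refused whole. "gripper" is the closure, from -1 (fully open) to 1 (shut), set as the call begins (left out, the last holds). The fingers move at their own pace and stop on an object; the grip force is fixed at half the most. Time passes only in rows, so rows that do not move let the fingers close. It gives the time, the measured TCP pose, the force, the opening and the grip force at its end, in the units of the state.
- get_state(): the state, without advancing time (a new reading comes with each control period).
- camera(name): name is "scene" or "side" or "wrist"; returns a dict with "frame" (384x512x3 uint8, blue, green, red), "depth" (384x512 float32, m along the optical axis (not along the pixel's ray), 0 where there is no reading), "fx", "fy", "cx", "cy" (pixels), "k1" (the pictures are not rectified: a ray, as slopes to the right and down, at radius r is drawn at 1 + k1 r^2 times it, then the intrinsics apply), "R" (3x3) and "t" (3): a world point X has camera coordinates R X + t; the wrist camera has in their place "tool_from_camera" (4x4, takes a point from camera to tool coordinates, whose origin is the TCP and whose axes are the flange's). Camera axes: x right, y down, z forward; pixel columns grow to the right and rows downward; lengths in m; the calibration is good to about 2 mm. A picture is of the moment at which its call begins: read the wrist's pose just before it.
- hand_in(): hands the job in; it is judged then, once.
The state is a dict: "clock": time; "q": joint angles; "dq": joint speeds; "joint_torque": joint torques, N m; "tcp_pos": TCP position; "orientation": TCP orientation; "contact_force": force on the tool from outside, world axes, zero at the start; "torque": the same for the moment, N m; "gripper_width": opening from 0.0 (shut) to 1.0 (fully open); "grip_force": force on a finger pad.
Only numpy, scipy, OpenCV 4.12 (cv2) and the standard library are available. Lean on these libraries where they do the work, as an engineer would, in place of code of your own. Each camera call takes 0.05 s, during which the arm holds its last target. There are 200 camera calls.

## Task

The glass spinner flask on the stirrer has one side arm open: close it, as the opposite arm already is, with the one of the three rubber stoppers in the steel tray that fits it. Set the stopper into the arm along the arm's slant and let go of it, then press on its top with shut fingertips until it is fully home, its collar flat on the rim, with a firm push of 15 to 20 N, never a hard shove (over 45 N). Keep the flask upright and where it stands, and leave everything else where it is.

Things in the scene. Friction and masses are not known exactly. Their poses are not given: they have to be found in the camera images.
- stopper: The stopper that fits: the middle-sized of three alike red-brown rubber stoppers, 73 mm high, about 100 g, upright on its narrow end in the tray. Round: tapered plug 0 to 40 mm up (diameter 41 mm near the tip, 50 mm at the top), collar diameter 60 mm at 40 to 46 mm, grip head diameter 34 mm at 46 to 70 mm, crown on top. Origin: centre of its underside; z: its axis, towards the head.
- crown: The stopper's crown, the round pad on top of its grip head where it is pressed: diameter 24 mm, 3 mm thick, rigid with the stopper. Origin: its underside, 70 mm above the stopper's; z along the axis. Push here: the plug drops in with clearance to 32 to 35 mm deep, then wedges like rubber; 10 to 15 N along the axis squeeze it home.
- side_arm: The flask's open side arm, a glass tube slanting up and outwards, 35 degrees from vertical. Origin: centre of its mouth, level with the rim; z: along the arm's axis, outwards; y: level. Bore diameter 48 mm at the rim, 38 mm at 45 mm deep; Stopper home: plug 40 mm deep, collar on the rim, top of the crown 33 mm outside the rim.
- flask: Glass spinner flask, about 1.1 kg, loose on the stirrer: body diameter 100 mm, black cap diameter 74 mm on the centre neck from 138 to 164 mm high. Two side arms, mouths 160 mm above the base, 90 mm from the axis: the -x one is open, the +x one is closed with a fixed stopper like the fitting one. Origin: centre of its underside; z up.
- stirrer: Flat magnetic stirrer under the flask, 190 x 170 mm, 42 mm high, fixed to the bench. Origin: centre of its underside.
- tray: Shallow steel tray, 125 mm (its x) x 265 mm (its y), rim 22 mm high, floor 3 mm thick, fixed to the bench; the three stoppers stand in it in a row along its y, 85 mm apart, in any order. Origin: centre of its underside.
- stopper_small: Too small a stopper, same shape, 53 mm high, collar 43 mm, head 24 mm. Origin: centre of its underside. To be left in the tray.
- stopper_large: Too large a stopper, same shape, 91 mm high, collar 75 mm, head 43 mm. Origin: centre of its underside. To be left in the tray.
- well_plate: White 24-well plate lying on the bench, 128 x 86 x 14 mm. Origin: centre of its underside. Bystander.
- media_bottle: Amber glass reagent bottle with a blue cap, diameter 86 mm, 162 mm high. Origin: centre of its underside. Bystander.
- tip_box: Blue pipette-tip box with a clear lid, 85 x 122 x 90 mm. Origin: centre of its underside. Bystander.
Things that resemble listed ones, but are neither listed nor needed, are in the scene too. What is shaped like the stopper but turquoise or yellow is not meant.

How it is judged:
On the way, in this order (a step that is already met when the one before it is completed fails the run):
1. the fitting stopper is set into the open side arm, plug at least half way in, and let go (z of stopper in the frame of side_arm between -0.05 and -0.02 m and x of stopper in the frame of side_arm between -0.012 and 0.012 m and y of stopper in the frame of side_arm between -0.012 and 0.012 m and contact force between the fingers and stopper below 0.1 N), for 0.2 s.
2. the stopper, fully home, is pressed on its crown by the fingers with more than 14 N (contact force between the fingers and crown above 14 N and z of stopper in the frame of side_arm below -0.0385 m and x of stopper in the frame of side_arm between -0.004 and 0.004 m and y of stopper in the frame of side_arm between -0.004 and 0.004 m and angle between the z axis of stopper and the z axis of side_arm, either way round below 0.07 rad), for 0.2 s.
At the end, for the whole second after the job is handed in: The fitting stopper sits fully home in the open side arm (collar within 1.5 mm of the rim, plug centred within 4 mm, axes within 4 degrees), at rest; the flask stands upright within 20 mm of where it was, at rest; everything else is within 30 mm of where it was (z of stopper in the frame of side_arm between -0.045 and -0.0385 m and x of stopper in the frame of side_arm between -0.004 and 0.004 m and y of stopper in the frame of side_arm between -0.004 and 0.004 m and angle between the z axis of stopper and the z axis of side_arm, either way round below 0.07 rad and distance of flask from where it was at the start of the episode below 0.02 m and angle between flask's own z axis and vertical below 0.03 rad and linear speed of each of stopper, flask below 0.02 m/s and distance of each of stopper_small, stopper_large, well_plate, media_bottle, tip_box from where it was at the start of the episode below 0.03 m); the robot touches nothing.
It fails at once if the stopper is pressed with more than 45 N (contact force between the fingers and crown above 45 N).
It fails at once if the flask is tipped by more than 10 degrees or pushed more than 40 mm (angle between flask's own z axis and vertical above 0.175 rad or distance of flask from where it was at the start of the episode above 0.04 m).
It fails at once if another stopper or a bystander is moved more than 30 mm (distance of any of stopper_small, stopper_large, well_plate, media_bottle, tip_box from where it was at the start of the episode above 0.03 m).
It also fails if it takes over 54 s, if anything falls off the work surface, if the arm or the gripper's body presses on something with over 40 N, if the wrist force passes 120 N, or if a joint passes its speed limit or range.

## Working session

There is one attempt and no reset: what is moved stays moved. The work goes in short steps, Python scripts to look and compute and a tool call to move; the robot and the scene stay as the last step left them, time stands still between calls to the robot, and variables do not carry over. Pictures are saved under pics/ and viewed, at most 10 in all, crops included, and the job is handed in when it is done.

Besides the shell and the picture viewer there is one more tool, called after ">>>" as a command line: name --argument value ..., lists and objects as JSON in quotes. servo_tool: Moves the arm, as the interface text tells. Its arguments: {"type":"object","properties":{"series":{"type":"array"},"gripper":{"type":"number"}},"required":["series"]}

```bash
ls; mkdir -p pics; cat > h.py <<'E'
from rig import *
import numpy as np, cv2
from scipy.spatial.transform import Rotation as Ro
def pts(c, T=None):
    """world point per pixel from depth"""
    h,w=c["depth"].shape
    u,v=np.meshgrid(np.arange(w),np.arange(h))
    K=np.array([[c["fx"],0,c["cx"]],[0,c["fy"],c["cy"]],[0,0,1.]])
    xy=cv2.undistortPoints(np.stack([u,v],-1).reshape(-1,1,2).astype(float),K,np.array([c["k1"],0,0,0.])).reshape(h,w,2)
    P=np.dstack([xy,np.ones((h,w))])*c["depth"][...,None]
    if "R" in c: return (P-c["t"])@c["R"]   # R^T (P-t)
    M=T@c["tool_from_camera"]
    return P@M[:3,:3].T+M[:3,3]
def tool(s):
    T=np.eye(4); T[:3,:3]=Ro.from_rotvec(s["orientation"]).as_matrix(); T[:3,3]=s["tcp_pos"]; return T
E
python3 - <<'E'
from h import *
import pickle
s=get_state(); print(s["clock"],s["tcp_pos"],s["orientation"],s["gripper_width"])
d={}
for n in ("scene","side","wrist"):
    d[n]=camera(n); c=d[n]; print(n,c["fx"],c["k1"],(c["depth"]>0).mean(), c.get("tool_from_camera",None))
    if "R" in c: print(-c["R"].T@c["t"])
pickle.dump((s,d),open("d0.pkl","wb"))
cv2.imwrite("pics/a.png",cv2.resize(d["scene"]["frame"],(800,600)))
cv2.imwrite("pics/b.png",cv2.resize(d["side"]["frame"],(800,600)))
E
```

```text
pics
0.0 [5.74742408e-01 6.32942045e-05 4.03795385e-01] [-2.22044521e+00 -2.22039116e+00  1.49873832e-03] 0.9947064953703055
scene 347.09959064708596 -0.06094235272372082 0.9960784912109375 None
[ 1.20257828 -0.22292344  0.74280294]
side 430.0590609738215 -0.1123699314036827 0.9961039225260416 None
[ 0.17859412 -0.8903325   0.67301029]
wrist 325.4306783796506 -0.028493991239800176 0.9960428873697916 [[ 4.94560247e-04 -9.47350086e-01 -3.20199267e-01  8.21654096e-02]
 [ 9.99999202e-01  9.64094500e-05  1.25929817e-03  6.84470821e-04]
 [-1.16212600e-03 -3.20199634e-01  9.47349378e-01  3.12093226e-02]
 [ 0.00000000e+00  0.00000000e+00  0.00000000e+00  1.00000000e+00]]
```

View pics/a.png

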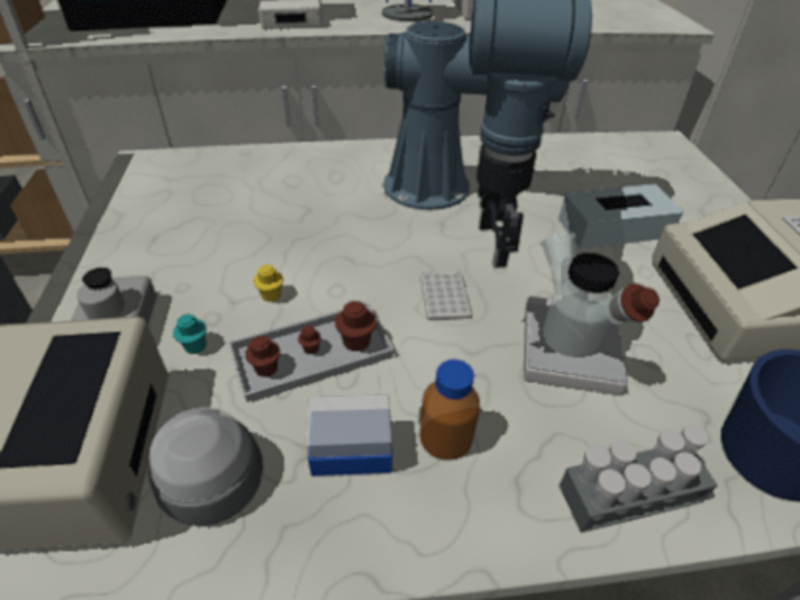

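View pics/b.png

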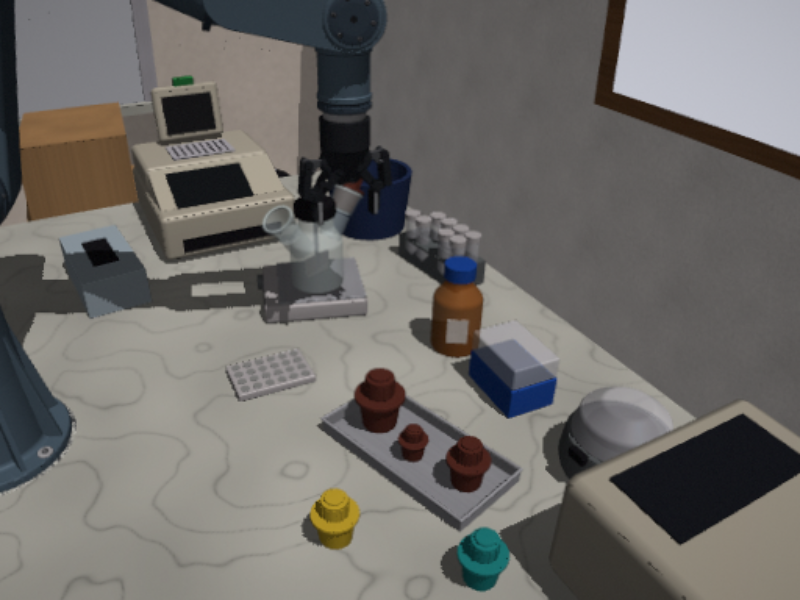

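Candidates (800x600 pixels, scene / side view):
- large stopper: (355,325) / (380,400)
- small stopper: (310,340) / (413,442)
- middle-sized stopper: (263,355) / (468,463)
- fixed stopper in the closed arm: (640,302)
- yellow decoy: (268,283)
- turquoise decoy: (190,333)

I choose the middle-sized red-brown one at the far −y end of the tray. The open arm's mouth is at (555,250) / (278,218).

```bash
python3 - <<'E'
from h import *
import pickle
s,d=pickle.load(open("d0.pkl","rb"))
for n in ("scene","side"):
    c=d[n]; P=pts(c); hsv=cv2.cvtColor(c["frame"],cv2.COLOR_BGR2HSV)
    m=(((hsv[...,0]<8)|(hsv[...,0]>174))&(hsv[...,1]>110)&(hsv[...,2]>30)).astype(np.uint8)
    k,l,st,ce=cv2.connectedComponentsWithStats(m)
    for i in range(1,k):
        if st[i,4]<60: continue
        Q=P[l==i]
        if Q[:,2].max()<0.02 or Q[:,0].max()>1.2: continue
        zt=np.percentile(Q[:,2],99); top=Q[Q[:,2]>zt-.004]
        print(n,ce[i].round(),st[i,4],"zmax %.3f"%zt,"top",(top[:,:2].min(0)+top[:,:2].max(0))/2,top.mean(0).round(3),len(top), "ext",np.ptp(Q,axis=0).round(3))
    # black cap of flask
    b=(hsv[...,2]<45)&(P[...,2]>.19)&(P[...,2]<.215)&(P[...,0]>.4)&(P[...,1]>0)&(P[...,1]<.4)
    Q=P[b]; print("cap",len(Q),Q.min(0).round(3) if len(Q) else 0,Q.max(0).round(3) if len(Q) else 0)
    # white plate/stirrer side: anything z .18-.215 around
c=d["side"];P=pts(c)
y,x=int(218*.64),int(278*.64)
cv2.imwrite("pics/c.png",cv2.resize(np.hstack([c["frame"][100:210,150:260],cv2.cvtColor((np.clip((P[100:210,150:260,2])/.25,0,1)*255).astype(np.uint8),cv2.COLOR_GRAY2BGR)]),(800,400),interpolation=cv2.INTER_NEAREST))
E
```

```text
scene [168. 227.] 350 zmax 0.077 top [ 0.58141919 -0.37087954] [ 0.581 -0.37   0.075] 65 ext [0.047 0.053 0.069]
cap 586 [0.553 0.13  0.19 ] [0.697 0.223 0.213]
side [243. 256.] 846 zmax 0.097 top [ 0.5257787  -0.21358953] [ 0.526 -0.212  0.095] 97 ext [0.087 0.064 0.093]
side [264. 283.] 283 zmax 0.059 top [ 0.36137748 -0.58868543] [ 0.517 -0.327  0.09 ] 37 ext [0.377 0.612 0.664]
side [300. 296.] 623 zmax 0.078 top [ 0.38346625 -0.62401146] [ 0.571 -0.377  0.083] 95 ext [0.426 0.541 0.667]
cap 196 [0.549 0.131 0.19 ] [0.691 0.208 0.208]
```

View pics/c.png

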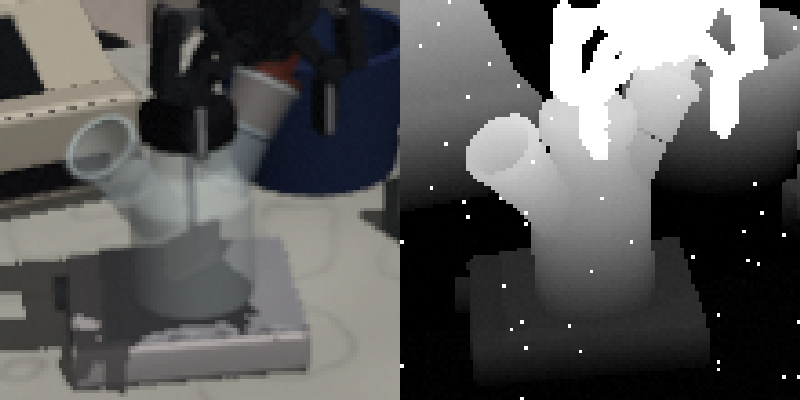

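Depth works on glass too. In the crop, the open mouth is an ellipse centred near (100,148), and the closed arm is at the upper right. I'll fit the flask axis, mouth and stopper head from both views.

```bash
cat >> h.py <<'E'
from scipy.optimize import least_squares
def circ(Q,r=None):
    f=(lambda p:np.hypot(Q[:,0]-p[0],Q[:,1]-p[1])-(p[2] if r is None else r))
    m=Q.mean(0); return least_squares(f,[m[0],m[1],.04],loss="soft_l1",f_scale=.001).x
E
python3 - <<'E'
from h import *
import pickle
s,d=pickle.load(open("d0.pkl","rb"))
for n in ("scene","side"):
    c=d[n]; P=pts(c); z=P[...,2]; hsv=cv2.cvtColor(c["frame"],cv2.COLOR_BGR2HSV)
    # flask body
    near=(np.abs(P[...,0]-.64)<.09)&(np.abs(P[...,1]-.17)<.09)
    Q=P[near&(z>.06)&(z<.115)]; b=circ(Q,.05); print(n,"body",b[:2].round(4),len(Q), circ(Q).round(4))
    # stirrer top
    Q=P[near&(z>.03)&(z<.05)]; print("stirrer z",np.median(Q[:,2]))
    # middle stopper: collar + head
    L=(hsv[...,2]<200)&(np.hypot(P[...,0]-.58,P[...,1]+.37)<.05)
    for lo,hi,r in ((.053,.068,.017),(.0435,.0485,.030),(.0745,.0785,None)):
        Q=P[L&(z>lo)&(z<hi)]
        if len(Q)>5: print(" stopper",lo,len(Q),circ(Q,r)[:2].round(4),Q.mean(0).round(4))
    Q=P[L&(z>.05)]; print(" top z",np.sort(Q[:,2])[-30:-5:6].round(4))
    g=(hsv[...,2]<200)&(P[...,0]>.45)&(P[...,0]<.62)&(P[...,1]>-.45)&(P[...,1]<-.25)&(z<.012)
    print(" floor",np.median(z[g]))
# mouth candidate: side view points high on the -x side
c=d["side"];P=pts(c)
for r in range(130,154,3):
    print(r,[tuple((P[r,q]*1000).astype(int)) for q in range(166,196,4)])
E
```

```text
scene body [0.5869 0.1685] 559 [0.5871 0.1683 0.0497]
stirrer z 0.0410240524626993
 stopper 0.053 55 [ 0.5778 -0.3713] [ 0.5903 -0.3689  0.0611]
 stopper 0.0435 119 [ 0.5723 -0.3731] [ 0.5883 -0.3675  0.0471]
 stopper 0.0745 43 [ 0.5784 -0.3698] [ 0.5781 -0.3705  0.0756]
 top z [0.0752 0.0754 0.0758 0.0761 0.0766]
 floor 0.0016987240039480424
side body [0.5848 0.1701] 399 [0.5849 0.1695 0.0494]
stirrer z 0.04215276902487222
 stopper 0.053 99 [ 0.5766 -0.3708] [ 0.5689 -0.3811  0.0605]
 stopper 0.0435 87 [ 0.5765 -0.3659] [ 0.572  -0.3834  0.0473]
 stopper 0.0745 86 [ 0.5756 -0.3714] [ 0.5753 -0.3715  0.0765]
 top z [0.0772 0.0774 0.0776 0.0778 0.0783]
 floor 0.0022470639164490136
130 [(np.int64(563), np.int64(442), np.int64(104)), (np.int64(579), np.int64(445), np.int64(100)), (np.int64(592), np.int64(444), np.int64(98)), (np.int64(606), np.int64(441), np.int64(96)), (np.int64(620), np.int64(440), np.int64(94)), (np.int64(634), np.int64(440), np.int64(91)), (np.int64(555), np.int64(175), np.int64(205)), (np.int64(564), np.int64(167), np.int64(206))]
133 [(np.int64(562), np.int64(439)
[... 1920 characters left out ...]
t64(479), np.int64(127), np.int64(185)), (np.int64(487), np.int64(117), np.int64(188)), (np.int64(496), np.int64(111), np.int64(188)), (np.int64(507), np.int64(110), np.int64(187)), (np.int64(521), np.int64(117), np.int64(181)), (np.int64(534), np.int64(123), np.int64(176)), (np.int64(553), np.int64(144), np.int64(163))]
151 [(np.int64(554), np.int64(431), np.int64(32)), (np.int64(570), np.int64(438), np.int64(25)), (np.int64(586), np.int64(441), np.int64(20)), (np.int64(499), np.int64(122), np.int64(175)), (np.int64(509), np.int64(119), np.int64(173)), (np.int64(521), np.int64(119), np.int64(171)), (np.int64(534), np.int64(123), np.int64(166)), (np.int64(550), np.int64(136), np.int64(158))]
```

>>> servo_tool --series '[[[10, -27, -3, 0, 0, 1.38], [0, 0, 0, 0, 0, 1.38], [0, 0, 0, 0, 0, 1.38], [0, 0, 0, 0, 0, 1.38], [0, 0, 0, 0, 0, 1.38], [0, 0, 0, 0, 0, 1.38], [0, 0, 0, 0, 0, 1.38], [0, 0, 0, 0, 0, 1.38], [0, 0, 0, 0, 0, 1.38], [0, 0, 0, 0, 0, 1.38], [0, 0, 0, 0, 0, 0], [0, 0, 0, 0, 0, 0]]]' --gripper -1

```text
clock: 1.15
tcp_pos: [0.5479, 0.01, 0.4074]
orientation: [-3.088, -0.578, 0.001]
contact_force: [-0.0, -0.1, 0.1]
gripper_width: 1.003
grip_force: 0.0
```

>>> servo_tool --series '[[[-25.4, -22.4, -2.7, 0, 0, 0], [-25.4, -22.4, -2.7, 0, 0, 0], [-25.4, -22.4, -2.7, 0, 0, 0], [-25.4, -22.4, -2.7, 0, 0, 0], [-25.4, -22.4, -2.7, 0, 0, 0], [-25.4, -22.4, -2.7, 0, 0, 0], [0, 0, 0, 0, 1.4, 0], [0, 0, 0, 0, 1.4, 0], [0, 0, 0, 0, 1.4, 0], [0, 0, 0, 0, 1.4, 0], [0, 0, 0, 0, 1.4, 0], [0, 0, 0, 0, 0, 0]]]'

```text
clock: 2.15
tcp_pos: [0.3567, 0.0808, 0.4234]
orientation: [-2.845, -0.531, -0.905]
contact_force: [-0.7, -0.6, -0.1]
gripper_width: 1.001
grip_force: 0.0
```

```bash
python3 - <<'E'
from h import *
import pickle
s=get_state(); c=camera("wrist"); print(s["tcp_pos"],s["q"],tool(s)[:3,:3].round(3)); pickle.dump((s,c),open("w1.pkl","wb"))
P=pts(c,tool(s)); 
cv2.imwrite("pics/d.png",np.hstack([c["frame"],cv2.cvtColor((np.clip(P[...,2]/.25,0,1)*255).astype(np.uint8),cv2.COLOR_GRAY2BGR)])[:,:,:][::1, ::1][:, :1024].copy() if 0 else c["frame"])
E
```

```text
[0.35673194 0.08080175 0.42340492] [-0.24898554 -0.5992369   2.26333041  0.40844561  0.99323067  0.81270859] [[ 0.761  0.36   0.539]
 [ 0.295 -0.933  0.206]
 [ 0.577  0.002 -0.816]]
```

View pics/d.png

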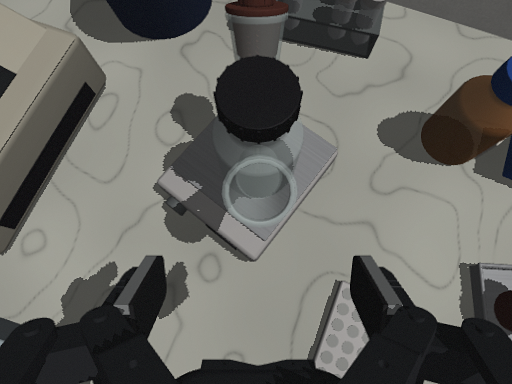

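The open mouth shows as a ring at (260,190), the cap at (258,97) and the closed arm at (257,25). The view is nearly along the arm's axis. Next I'll fit the rim plane and circle.

```bash
cat >> h.py <<'E'
def rim(P,c0,a):
    """plane/circle fit to the mouth rim: per sector, outermost points along axis a"""
    for _ in range(4):
        a=a/np.linalg.norm(a); y=np.cross([0,0,1],a); y/=np.linalg.norm(y); x=np.cross(y,a)
        F=np.stack([x,y,a],1); L=(P.reshape(-1,3)-c0)@F
        r=np.hypot(L[:,0],L[:,1]); L=L[(r>.021)&(r<.033)&(np.abs(L[:,2])<.015)]
        th=np.arctan2(L[:,1],L[:,0]); S=[]
        for k in range(24):
            q=L[(th>-np.pi+k*np.pi/12)&(th<=-np.pi+(k+1)*np.pi/12)]
            if len(q)>4: S.append(q[q[:,2]>np.percentile(q[:,2],92)-.0025])
        n=len(S); S=np.vstack(S)
        A=np.c_[S[:,:2],np.ones(len(S))]; w=least_squares(lambda p:A@p-S[:,2],[0,0,0],loss="soft_l1",f_scale=.001).x
        cc=circ(S[:,:2]); c0=c0+F@np.array([cc[0],cc[1],w@[cc[0],cc[1],1]]); a=F@np.array([-w[0],-w[1],1])
    return c0,a/np.linalg.norm(a),cc[2],n,len(S)
E
python3 - <<'E'
from h import *
import pickle
s,c=pickle.load(open("w1.pkl","rb")); P=pts(c,tool(s))
rm=np.zeros(c["depth"].shape,bool); rm[140:235,210:310]=1
print("cp",P[190,225],P[190,294])
m,a,r,n,k=rim(P[rm],np.array([.502,.137,.202]),np.array([-.53,-.2,.82]))
print("mouth",m.round(4),"axis",a.round(4),"r",r,n,k,"slant",np.degrees(np.arccos(a[2])),"yaw",np.degrees(np.arctan2(-a[1],-a[0])))
hsv=cv2.cvtColor(c["frame"],cv2.COLOR_BGR2HSV)
cap=rm*0; cap[50:150,205:310]=1
q=(cap>0)&(P[...,2]>.198)&(hsv[...,2]<70); Q=P[q]; cc=circ(Q[:,:2]); print("cap mid",(Q.min(0)+Q.max(0))/2, np.ptp(Q,axis=0),np.percentile(Q[:,2],95))
cx=((Q.min(0)+Q.max(0))/2)[:2]; v=cx-m[:2]; print("yaw from cap",np.degrees(np.arctan2(v[1],v[0])),np.linalg.norm(v))
b=np.array([.586,.1693]); v=b-m[:2]; print("yaw body",np.degrees(np.arctan2(v[1],v[0])),np.linalg.norm(v))
red=((hsv[...,0]<10)|(hsv[...,0]>170))&(hsv[...,1]>90); red[60:]=0; red[:,:200]=0; red[:,320:]=0
print("closed stopper",np.median(P[red],0),red.sum())
E
```

```text
cp [0.49728631 0.16133801 0.20298905] [0.51694882 0.1111908  0.20230034]
mouth [0.5054 0.1362 0.2018] axis [-0.5339 -0.2141  0.818 ] r 0.02669393548349999 24 1611 slant 35.11738102109026 yaw 21.846409541605222
cap mid [0.53161306 0.15935846 0.32166147] [0.19001824 0.09598081 0.24731556] 0.20672474114414574
yaw from cap 41.523205084912874 0.03497406311027292
yaw body 22.34980517132276 0.08711575262413224
closed stopper [0.66186138 0.19725776 0.21774914] 866
```

>>> servo_tool --series '[[[0, 0, 0, 0, -1.4, 0], [0, 0, 0, 0, -1.4, 0], [0, 0, 0, 0, -1.4, 0], [0, 0, 0, 0, -1.4, 0], [0, 0, 0, 0, -1.4, 0], [3, 36, 3.8, 0, 0, 0], [3, 36, 3.8, 0, 0, 0], [3, 36, 3.8, 0, 0, 0], [3, 36, 3.8, 0, 0, 0], [3, 36, 3.8, 0, 0, 0], [3, 36, 3.8, 0, 0, 0], [3, 36, 3.8, 0, 0, 0]]]'

```text
clock: 3.2
tcp_pos: [0.4684, -0.1489, 0.3968]
orientation: [3.088, 0.574, -0.008]
contact_force: [0.1, 0.1, 0.4]
gripper_width: 1.002
grip_force: 0.0
```

>>> servo_tool --series '[[[3, 36, 3.8, 0, 0, 0], [3, 36, 3.8, 0, 0, 0], [3, 36, 3.8, 0, 0, 0], [3, 36, 3.8, 0, 0, 0], [3, 36, 3.8, 0, 0, 0], [3, 36, 3.8, 0, 0, 0], [2, 33, 3.8, 0, 0, 0], [0, 0, 0, 0, 0, 0], [0, 0, 0, 0, 0, 0]]]'

```text
clock: 3.95
tcp_pos: [0.5757, -0.3738, 0.3681]
orientation: [-3.087, -0.571, 0.009]
contact_force: [-0.1, 0.7, 0.3]
gripper_width: 1.001
grip_force: 0.0
```

```bash
python3 - <<'E'
from h import *
import pickle
s=get_state(); c=camera("wrist"); print(s["tcp_pos"],s["q"],tool(s)[:3,:3].round(3)); pickle.dump((s,c),open("w2.pkl","wb"))
P=pts(c,tool(s)); hsv=cv2.cvtColor(c["frame"],cv2.COLOR_BGR2HSV)
cv2.imwrite("pics/e.png",c["frame"])
m=(((hsv[...,0]<10)|(hsv[...,0]>172))&(hsv[...,1]>90)).astype(np.uint8)
k,l,st,ce=cv2.connectedComponentsWithStats(m)
for i in range(1,k):
    if st[i,4]<200: continue
    Q=P[l==i]; zt=np.percentile(Q[:,2],98)
    top=Q[(Q[:,2]>zt-.003)]; print(ce[i].round(),st[i,4],"z",zt.round(4),"crown",circ(top[:,:2]).round(4),((top.min(0)+top.max(0))/2)[:2].round(4),len(top),np.ptp(top,axis=0).round(3))
    col=Q[(Q[:,2]>zt-.033)&(Q[:,2]<zt-.025)]; print("  collar",((col.min(0)+col.max(0))/2)[:2].round(4),np.ptp(col,axis=0).round(3),np.median(col[:,2]).round(4))
E
```

```text
[ 0.57572516 -0.37377881  0.36805873] [-0.74766758  0.45535412  1.33063836 -0.00302389  1.3609453   0.45799974] [[ 0.934  0.358 -0.006]
 [ 0.358 -0.934  0.001]
 [-0.005 -0.003 -1.   ]]
[ 68. 160.] 5840 z 0.0944 crown [ 0.5306 -0.2105  0.0107] [ 0.5824 -0.2696] 1102 [0.141 0.15  0.245]
  collar [ 0.5317 -0.2142] [0.068 0.061 0.008] 0.0652
[256. 171.] 3086 z 0.0764 crown [ 0.579  -0.3699  0.0086] [ 0.6082 -0.3649] 646 [0.09  0.041 0.263]
  collar [ 0.5789 -0.3705] [0.058 0.058 0.006] 0.0485
[167. 176.] 1437 z 0.0559 crown [ 0.5403 -0.293   0.0069] [ 0.591  -0.3132] 340 [0.124 0.062 0.284]Traceback (most recent call last):
  File "<stdin>", line 12, in <module>
    return umr_minimum(a, axis, None, out, keepdims, initial, where)
ValueError: zero-size array to reduction operation minimum which has no identity
```

View pics/e.png

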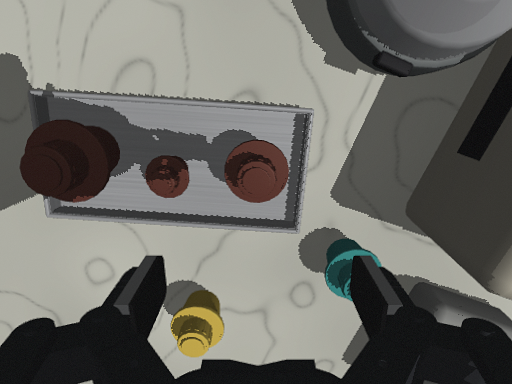

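The fitting stopper is at (256,171). Its collar measures about 58 mm and its crown top z is 0.076, which matches the middle size. The large one is at (68,160) and the small one at (167,176). Going down onto it.

>>> servo_tool --series '[[[1, -0.6, 30, 0, 0, 0], [1, -0.6, 30, 0, 0, 0], [1, -0.6, 30, 0, 0, 0], [0.9, -0.5, 26, 0, 0, 0], [0, 0, 14, 0, 0, 0], [0, 0, 9, 0, 0, 0], [0, 0, 5, 0, 0, 0], [0, 0, 0, 0, 0, 0], [0, 0, 0, 0, 0, 0]]]'

```text
clock: 4.75
tcp_pos: [0.5788, -0.3689, 0.2283]
orientation: [3.087, 0.573, 0.002]
contact_force: [-0.5, -0.7, 0.6]
gripper_width: 0.998
grip_force: 0.0
```

>>> servo_tool --series '[[[0, 0, 0, 0, 0, 0], [0, 0, 0, 0, 0, 0], [0, 0, 0, 0, 0, 0], [0, 0, 0, 0, 0, 0], [0, 0, 0, 0, 0, 0], [0, 0, 0, 0, 0, 0], [0, 0, 0, 0, 0, 0], [0, 0, 0, 0, 0, 0], [0, 0, 0, 0, 0, 0], [0, 0, 0, 0, 0, 0], [0, 0, 0, 0, 0, 0]]]' --gripper 1

```text
clock: 5.67
tcp_pos: [0.5785, -0.369, 0.2276]
orientation: [3.088, 0.572, 0.001]
contact_force: [-0.3, -1.1, 5.5]
gripper_width: 0.376
grip_force: 59.7
```

>>> servo_tool --series '[[[0, 0, -15, 0, 0, 0], [0, 0, -30, 0, 0, 0], [0, 0, -35, 0, 0, 0], [0, 0, -35, 0, 0, 0], [0, 0, -35, 0, 0, 0], [0, 0, -32, 0, 0, 0], [-1, -15, 0, 0, 0, 0], [-2.4, -33, 0, 0, 0, 0], [-2.4, -35, 0, 0, 0, 0], [-2.4, -35, 0, 0, 0, 0], [-2.4, -35, 0, 0, 0, 0], [-2.4, -35, 0, 0, 0, 0]]]'

```text
clock: 6.67
tcp_pos: [0.4975, -0.1961, 0.4088]
orientation: [-3.088, -0.572, 0.001]
contact_force: [0.3, 1.0, -0.6]
gripper_width: 0.375
grip_force: 59.8
```

>>> servo_tool --series '[[[-2.6, -35, 0, 0, 0, 0], [-2.6, -35, 0, 0, 0, 0], [-2.6, -35, 0, 0, 0, 0], [-2.6, -35, 0, 0, 0, 0], [-2.6, -35, 0, 0, 0, 0], [-2.6, -35, 0, 0, 0, 0], [-2.6, -35, 0, 0, 0, 0], [-2.6, -35, 0, 0, 0, 0], [-2.4, -28, 0, 0, 0, 0], [0, 0, 0, 0, 0, 0], [0, 0, 0, 0, 0, 0]]]'

```text
clock: 7.58
tcp_pos: [0.3658, 0.0826, 0.409]
orientation: [3.088, 0.578, 0.001]
contact_force: [0.3, -0.2, -1.1]
gripper_width: 0.37
grip_force: 60.0
```

>>> servo_tool --series '[[[0, 0, 0, 0, 0.7, 0], [0, 0, 0, 0, 1.1, 0], [0, 0, 0, 0, 1.1, 0], [0, 0, 0, 0, 1.1, 0], [0, 0, 0, 0, 1.1, 0], [0, 0, 0, 0, 1.1, 0], [0, 0, 0, 0, 0.8, 0], [0, 0, 0, 0, 0, 0], [0, 0, 0, 0, 0, 0]]]'

```text
clock: 8.33
tcp_pos: [0.3667, 0.0805, 0.4087]
orientation: [-2.85, -0.525, -0.895]
contact_force: [0.2, -0.1, -0.8]
gripper_width: 0.373
grip_force: 60.0
```

```bash
python3 - <<'E'
from h import *
import pickle
s=get_state(); c=camera("wrist"); T=tool(s); print(s["tcp_pos"],T[:3,:3].round(3)); pickle.dump((s,c),open("w3.pkl","wb"))
cv2.imwrite("pics/f.png",c["frame"])
m=np.array([.5054,.1362,.2018]);a=np.array([-.5339,-.2141,.818])
print("mouth in tool mm",((m-T[:3,3])@T[:3,:3]*1e3).round(1),"-axis in tool",(-a@T[:3,:3]).round(4))
E
```

```text
[0.36665426 0.08048662 0.40870598] [[ 0.766  0.356  0.534]
 [ 0.293 -0.934  0.203]
 [ 0.572  0.    -0.82 ]]
mouth in tool mm [  4.3  -2.7 255.2] -axis in tool [ 0.0042 -0.0102  0.9999]
```

View pics/f.png

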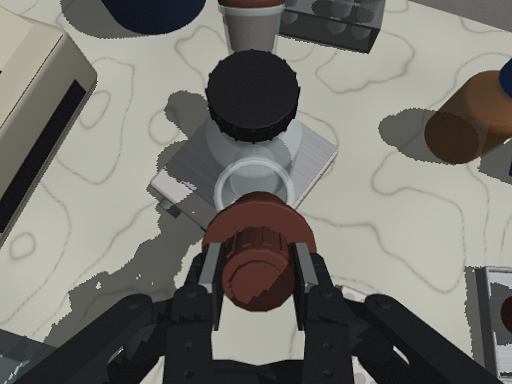

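The stopper is held straight: crown at (253,285), collar at (258,235), and the mouth just ahead at (255,190). Next I'll measure the stopper in tool coordinates from this same camera.

```bash
python3 - <<'E'
from h import *
import pickle
s,c=pickle.load(open("w3.pkl","rb")); P=pts(c,np.eye(4))*1e3
hsv=cv2.cvtColor(c["frame"],cv2.COLOR_BGR2HSV)
m=((hsv[...,0]<12)|(hsv[...,0]>170))&(hsv[...,1]>80); m[:180]=0; m[:,:190]=0; m[:,330:]=0
Q=P[m&(P[...,2]>100)&(P[...,2]<260)]
h,e=np.histogram(Q[:,2],bins=np.arange(140,240,2)); print([(int(a),int(b)) for a,b in zip(e,h) if b>15])
zc=np.percentile(Q[:,2],2); top=Q[(Q[:,2]<zc+3)]; print("crown z",zc,"c",(circ(top[:,:2]/1e3)*1e3).round(1),((top.min(0)+top.max(0))/2).round(1),np.ptp(top,axis=0).round(1))
hd=Q[(Q[:,2]>zc+5)&(Q[:,2]<zc+24)]; print("head",(circ(hd[:,:2]/1e3,.017)*1e3)[:2].round(1),len(hd))
col=Q[(Q[:,2]>zc+25)&(Q[:,2]<zc+36)]; r=np.hypot(col[:,0],col[:,1]); col=col[r>25]; print("collar",(circ(col[:,:2]/1e3,.030)*1e3)[:2].round(1),((col.min(0)+col.max(0))/2).round(1),np.ptp(col,axis=0),np.median(col[:,2]))
# collar top plane tilt
pl=Q[(Q[:,2]>zc+24)&(Q[:,2]<zc+30.5)&(np.hypot(Q[:,0],Q[:,1])>19)]
A=np.c_[pl[:,:2],np.ones(len(pl))]; print("plane",np.linalg.lstsq(A,pl[:,2],rcond=None)[0].round(4),len(pl))
A=np.c_[top[:,:2],np.ones(len(top))]; print("crown plane",np.linalg.lstsq(A,top[:,2],rcond=None)[0].round(4),len(top))
# mouth again in this view (tool frame -> world)
T=tool(s); W=pts(c,T); rm=np.zeros(m.shape,bool); rm[145:215,205:305]=1; rm&=~m
M,a,rr,n,k=rim(W[rm],np.array([.5054,.1362,.2018]),np.array([-.5339,-.2141,.818])); print("mouth",M.round(4),a.round(3),rr,n)
E
```

```text
[(150, 716), (152, 1327), (154, 1377), (156, 333), (158, 226), (160, 144), (162, 139), (164, 121), (166, 118), (168, 126), (170, 114), (172, 115), (174, 101), (176, 145), (178, 2579), (180, 471), (182, 76), (206, 25), (208, 28), (210, 28), (212, 28), (214, 26), (216, 34), (218, 27), (220, 21)]
crown z 151.43314549692278 c [-0.1  0.4  8.6] [1.000e-01 6.000e-01 1.524e+02] [29.7 31.2  4.1]
head [-1.1  0.4] 1339
collar [-3.2  0.4] [ 14.7   0.8 181.3] [28.73406108 58.00901876  8.22006956] 179.38199494761065
plane [ 1.630000e-02 -1.240000e-02  1.790355e+02] 2592
crown plane [ 2.140000e-02 -6.000000e-04  1.523352e+02] 2151
mouth [0.5054 0.1361 0.2017] [-0.532 -0.213  0.819] 0.02678190856888887 16
```

>>> servo_tool --series '[[[0.8, 1.1, 0, 0.25, 0.23, 0], [0, 0, 0, 0, 0, 0], [0, 0, 0, 0, 0, 0], [-0.1, 0.1, 8, 0, 0, 0], [-0.2, 0.1, 10, 0, 0, 0], [-0.1, 0.1, 10, 0, 0, 0], [-0.2, 0.1, 8, 0, 0, 0], [0, 0, 4, 0, 0, 0], [0, 0, 0, 0, 0, 0], [0, 0, 0, 0, 0, 0]]]'

```text
clock: 9.22
tcp_pos: [0.3891, 0.0895, 0.3764]
orientation: [-2.816, -0.532, -0.912]
contact_force: [0.2, -0.5, -1.0]
gripper_width: 0.376
grip_force: 60.0
```

```bash
python3 - <<'E'
from h import *
import pickle
s=get_state(); c=camera("wrist"); T=tool(s); pickle.dump((s,c),open("w4.pkl","wb"))
sd=camera("side"); 
cv2.imwrite("pics/g.png",np.hstack([cv2.resize(c["frame"][140:320,170:350],(400,400)),cv2.resize(sd["frame"][90:190,140:240],(400,400))]))
m=np.array([.5054,.1362,.2018]);a=np.array([-.5339,-.2141,.818])
print("mouth in tool mm",((m-T[:3,3])@T[:3,:3]*1e3).round(1),"-axis in tool",(-a@T[:3,:3]).round(4),s["contact_force"],s["torque"])
W=pts(c,T); rm=np.zeros(c["depth"].shape,bool); rm[130:205,205:305]=1
hsv=cv2.cvtColor(c["frame"],cv2.COLOR_BGR2HSV); red=((hsv[...,0]<12)|(hsv[...,0]>170))&(hsv[...,1]>80)
M,aa,rr,n,k=rim(W[rm&~red],m,a); print("mouth",M.round(4),aa.round(3),rr,n)
E
```

```text
mouth in tool mm [ -1.6   2.9 214.9] -axis in tool [-0.0171  0.0138  0.9998] [ 0.15214815 -0.47601058 -1.00653002] [-0.16871667  0.3606246   0.05634817]
mouth [0.5036 0.1354 0.201 ] [-0.518 -0.207  0.83 ] 0.028639512177096312 8
```

View pics/g.png

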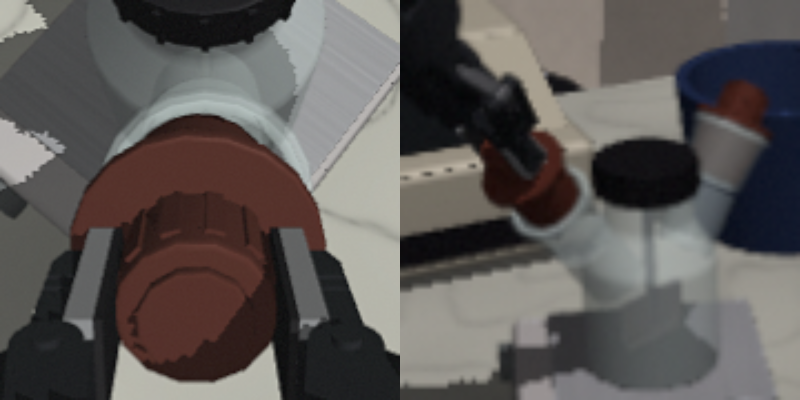

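The crops show the plug entering the mouth centred, with no contact force. I'll trim slightly, go about 28 mm deep, then release.

>>> servo_tool --series '[[[-0.6, 1.2, 3, 0, 0, 0], [-0.1, 0.1, 5, 0, 0, 0], [-0.1, 0.1, 5, 0, 0, 0], [-0.1, 0, 4, 0, 0, 0], [0, 0, 1.5, 0, 0, 0], [0, 0, 0, 0, 0, 0], [0, 0, 0, 0, 0, 0]]]'

```text
clock: 9.9
tcp_pos: [0.399, 0.0921, 0.3608]
orientation: [-2.816, -0.532, -0.913]
contact_force: [-0.1, -0.3, -1.9]
gripper_width: 0.372
grip_force: 60.0
```

>>> servo_tool --series '[[[0, 0, 0, 0, 0, 0], [0, 0, 0, 0, 0, 0], [0, 0, 0, 0, 0, 0], [0, 0, 0, 0, 0, 0], [0, 0, 0, 0, 0, 0], [0, 0, 0, 0, 0, 0]]]' --gripper -0.4

```text
clock: 10.4
tcp_pos: [0.399, 0.0921, 0.3611]
orientation: [-2.816, -0.532, -0.914]
contact_force: [0.5, -0.6, 0.1]
gripper_width: 0.697
grip_force: 0.0
```

>>> servo_tool --series '[[[0, 0, -8, 0, 0, 0], [0, 0, -12, 0, 0, 0], [0, 0, -15, 0, 0, 0], [0, 0, -15, 0, 0, 0], [0, 0, -10, 0, 0, 0], [0, 0, 0, 0, 0, 0]]]'

```text
clock: 10.9
tcp_pos: [0.3663, 0.0779, 0.4114]
orientation: [-2.816, -0.532, -0.92]
contact_force: [0.3, 0.3, -0.1]
gripper_width: 0.702
grip_force: 0.0
```

>>> servo_tool --series '[[[0, 0, 0, 0, 0, 0], [0, 0, 0, 0, 0, 0], [0, 0, 0, 0, 0, 0], [0, 0, 0, 0, 0, 0], [0, 0, 0, 0, 0, 0], [0, 0, 0, 0, 0, 0], [0, 0, 0, 0, 0, 0], [0, 0, 0, 0, 0, 0], [0, 0, 0, 0, 0, 0], [0, 0, 0, 0, 0, 0]]]' --gripper 1

```text
clock: 11.73
tcp_pos: [0.3664, 0.0782, 0.4094]
orientation: [-2.816, -0.532, -0.914]
contact_force: [-0.3, 0.2, 0.2]
gripper_width: -0.001
grip_force: 0.0
```

```bash
cat > look.py <<'E'
from h import *
import sys
s=get_state(); c=camera("wrist"); sd=camera("side"); T=tool(s)
cv2.imwrite(sys.argv[1],np.hstack([cv2.resize(c["frame"],(560,420)),cv2.resize(sd["frame"][90:180,140:200],(240,420))]))
P=pts(c,np.eye(4))*1e3; hsv=cv2.cvtColor(c["frame"],cv2.COLOR_BGR2HSV)
m=((hsv[...,0]<12)|(hsv[...,0]>170))&(hsv[...,1]>80); m[:120]=0; m[:,:170]=0; m[:,350:]=0
Q=P[m&(P[...,2]>140)&(P[...,2]<290)&(np.abs(P[...,0])<45)&(np.abs(P[...,1])<45)]
zc=np.percentile(Q[:,2],2); top=Q[Q[:,2]<zc+2.8]
pl=Q[(Q[:,2]>zc+23)&(Q[:,2]<zc+31)&(np.hypot(Q[:,0]-top[:,0].mean(),Q[:,1]-top[:,1].mean())>20)]
A=np.c_[top[:,:2],np.ones(len(top))]; w=np.linalg.lstsq(A,top[:,2],rcond=None)[0]
print("crown z",zc.round(1),"c",((top.min(0)+top.max(0))/2).round(1),np.ptp(top,axis=0).round(1),len(top),"plane",w.round(3))
A=np.c_[pl[:,:2],np.ones(len(pl))]; v=np.linalg.lstsq(A,pl[:,2],rcond=None)[0]; print("collar plane",v.round(3),len(pl),((pl.min(0)+pl.max(0))/2).round(1))
mo=np.array([.5054,.1362,.2018]);a=np.array([-.5339,-.2141,.818])
print("mouth in tool mm",((mo-T[:3,3])@T[:3,:3]*1e3).round(1),"-axis",(-a@T[:3,:3]).round(4),s["contact_force"].round(2),s["gripper_width"])
# stopper in nominal arm frame
y=np.cross([0,0,1],a);y/=np.linalg.norm(y);F=np.stack([np.cross(y,a),y,a],1)
tc=top.mean(0)/1e3; wt=T[:3,:3]@np.r_[((top.min(0)+top.max(0))/2)[:2]/1e3,zc/1e3]+T[:3,3]
print("crown in arm frame mm",((wt-mo)@F*1e3).round(1))
W=pts(sd); z=W[...,2]; near=(np.abs(W[...,0]-.586)<.08)&(np.abs(W[...,1]-.17)<.08)&(z>.06)&(z<.115)
print("body side",circ(W[near],.05)[:2].round(4))
E
python3 look.py pics/h.png
```

```text
crown z 214.5 c [  0.5   1.9 215.3] [25.7 29.9  4. ] 1077 plane [2.1000e-02 1.0000e-03 2.1536e+02]
collar plane [ 2.00000e-02 -1.00000e-02  2.42287e+02] 2156 [-1.000e-01  1.700e+00  2.426e+02]
mouth in tool mm [ -0.9   1.3 256.5] -axis [-0.0181  0.0133  0.9998] [-0.29  0.2   0.16] -0.0009225342909005929
crown in arm frame mm [-0.6  1.1 42. ]
body side [0.5854 0.1701]
```

View pics/h.png

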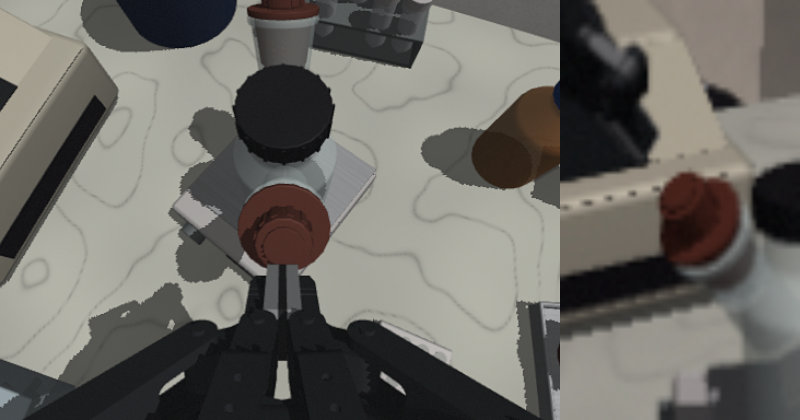

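The stopper is seated about 31 mm deep and straight, with its crown at (285,235). The fingers are shut. Now I'll align the tool with the arm's axis, approach, then press in small steps.

>>> servo_tool --series '[[[4.1, -1.5, 0, -0.15, -0.2, 0], [0, 0, 0, 0, 0, 0], [0, 0, 10, 0, 0, 0], [0, 0, 14, 0, 0, 0], [0, 0, 8, 0, 0, 0], [0, 0, 4, 0, 0, 0], [0, 0, 0, 0, 0, 0], [0, 0, 0, 0, 0, 0]]]'

```text
clock: 12.5
tcp_pos: [0.3881, 0.0885, 0.3824]
orientation: [-2.838, -0.53, -0.896]
contact_force: [0.1, 0.1, 0.2]
gripper_width: -0.002
grip_force: 0.0
```

```bash
python3 look.py pics/i.png
```

```text
crown z 179.1 c [  6.4  -0.2 179.9] [16.8 31.7  4. ] 524 plane [5.80000e-02 6.00000e-03 1.79842e+02]
collar plane [1.40000e-02 0.00000e+00 2.06365e+02] 2026 [  3.2  -0.  207.3]
mouth in tool mm [ -0.4  -0.4 220.6] -axis [-2.e-04  7.e-04  1.e+00] [0.09 0.07 0.15] -0.002284917845817825
crown in arm frame mm [-6.8  0.3 41.5]
body side [0.5855 0.1701]
```

View pics/i.png

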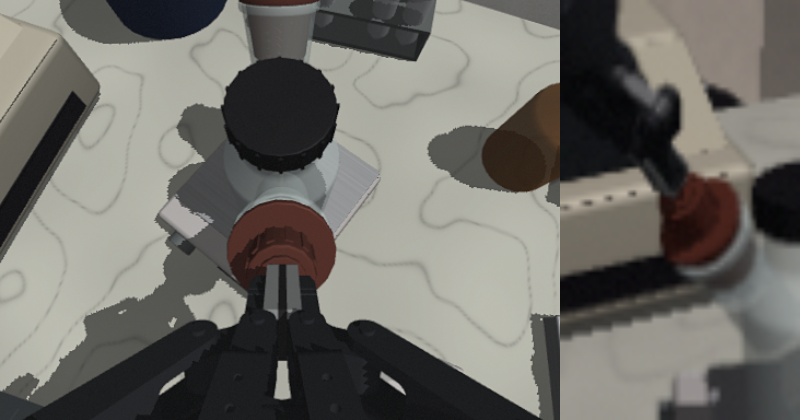

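The fingertips are about 6 mm above the crown and centred on it; the tips are at (283,270) in the wrist part. Starting the press.

>>> servo_tool --series '[[[0, 0, 3, 0, 0, 0], [0, 0, 2, 0, 0, 0], [0, 0, 1, 0, 0, 0], [0, 0, 1, 0, 0, 0], [0, 0, 1, 0, 0, 0], [0, 0, 0, 0, 0, 0]]]'

```text
clock: 13.1
tcp_pos: [0.3926, 0.0902, 0.3761]
orientation: [-2.838, -0.53, -0.898]
contact_force: [0.1, -0.7, 0.6]
gripper_width: -0.0
grip_force: 0.4
```

>>> servo_tool --series '[[[0, 0, 1, 0, 0, 0], [0, 0, 1, 0, 0, 0], [0, 0, 0, 0, 0, 0]]]'

```text
clock: 13.35
tcp_pos: [0.3937, 0.0907, 0.3746]
orientation: [-2.838, -0.53, -0.898]
contact_force: [-0.4, -0.5, 4.5]
gripper_width: -0.001
grip_force: 1.8
```

>>> servo_tool --series '[[[0, 0, 1, 0, 0, 0], [0, 0, 0.5, 0, 0, 0], [0, 0, 0, 0, 0, 0]]]'

```text
clock: 13.6
tcp_pos: [0.3945, 0.091, 0.3736]
orientation: [-2.838, -0.53, -0.898]
contact_force: [-3.2, -0.6, 5.1]
gripper_width: -0.002
grip_force: 3.2
```

>>> servo_tool --series '[[[0, 0, 1, 0, 0, 0], [0, 0, 0, 0, 0, 0]]]'

```text
clock: 13.77
tcp_pos: [0.3951, 0.0912, 0.3728]
orientation: [-2.838, -0.531, -0.899]
contact_force: [-3.7, -0.8, 5.9]
gripper_width: -0.004
grip_force: 3.6
```

>>> servo_tool --series '[[[0, 0, 1, 0, 0, 0], [0, 0, 0, 0, 0, 0]]]'

```text
clock: 13.93
tcp_pos: [0.3956, 0.0914, 0.3721]
orientation: [-2.838, -0.531, -0.899]
contact_force: [-4.4, -0.5, 7.1]
gripper_width: 0.001
grip_force: 4.2
```

>>> servo_tool --series '[[[0, 0, 1, 0, 0, 0], [0, 0, 0, 0, 0, 0]]]'

```text
clock: 14.1
tcp_pos: [0.3963, 0.0916, 0.3722]
orientation: [-2.838, -0.532, -0.9]
contact_force: [-16.2, -4.7, 17.5]
gripper_width: -0.001
grip_force: 12.0
```

>>> servo_tool --series '[[[0, 0, 0, 0, 0, 0], [0, 0, 0, 0, 0, 0]]]'

```text
clock: 14.27
tcp_pos: [0.3961, 0.0916, 0.3721]
orientation: [-2.838, -0.532, -0.9]
contact_force: [-14.5, -4.5, 17.6]
gripper_width: -0.0
grip_force: 11.4
```

```bash
python3 look.py pics/j.png; python3 -c "
from h import *;s=get_state();print(s['contact_force'],s['tcp_pos'])"
```

```text
crown z 176.1 c [  4.2  -0.7 175.8] [21.7 33.2  6.1] 960 plane [3.40000e-02 4.00000e-03 1.76798e+02]
collar plane [2.20000e-02 2.00000e-03 2.01187e+02] 1884 [  2.6  -0.3 203.1]
mouth in tool mm [ -1.9  -0.8 207.2] -axis [-2.2e-03 -5.0e-04  1.0e+00] [-14.51  -4.54  17.55] -0.0004959446163326397
crown in arm frame mm [-6.1  0.1 31.1]
body side [0.5857 0.17  ]
[-13.95298493  -5.05211479  17.143649  ] [0.39612956 0.09158077 0.37210708]
```

The collar top measures 6 mm outside the rim plane, so the stopper is home. The push is about 22 N, so I'll ease it into the 15–20 N band, hold, then retreat.

>>> servo_tool --series '[[[0, 0, -0.3, 0, 0, 0], [0, 0, 0, 0, 0, 0], [0, 0, 0, 0, 0, 0], [0, 0, 0, 0, 0, 0], [0, 0, 0, 0, 0, 0]]]'

```text
clock: 14.78
tcp_pos: [0.3959, 0.0915, 0.372]
orientation: [-2.838, -0.532, -0.899]
contact_force: [-12.5, -3.5, 13.9]
gripper_width: 0.002
grip_force: 9.1
```

The push is 18.8 N along the axis, held for 0.4 s. Retreating.

>>> servo_tool --series '[[[0, 0, -3, 0, 0, 0], [0, 0, -10, 0, 0, 0], [0, 0, -15, 0, 0, 0], [0, 0, -15, 0, 0, 0], [0, 0, -5, 0, 0, 0], [0, 0, 0, 0, 0, 0], [0, 0, 0, 0, 0, 0], [0, 0, 0, 0, 0, 0]]]'

```text
clock: 15.45
tcp_pos: [0.3701, 0.0813, 0.4092]
orientation: [-2.838, -0.53, -0.895]
contact_force: [0.2, 0.5, 0.2]
gripper_width: 0.003
grip_force: 0.0
```

```bash
python3 look.py pics/k.png
```

```text
crown z 219.7 c [5.000e-01 2.000e-01 2.206e+02] [29.7 27.4  3.9] 1037 plane [-1.00000e-03  3.00000e-03  2.20572e+02]
collar plane [ 5.00000e-03 -0.00000e+00  2.47518e+02] 2131 [ 8.000e-01 -1.000e-01  2.479e+02]
mouth in tool mm [  0.3  -0.4 253.6] -axis [5.e-04 8.e-04 1.e+00] [0.19 0.47 0.21] 0.0029337618193792346
crown in arm frame mm [-0.2  0.6 33.9]
body side [0.5854 0.17  ]
```

View pics/k.png

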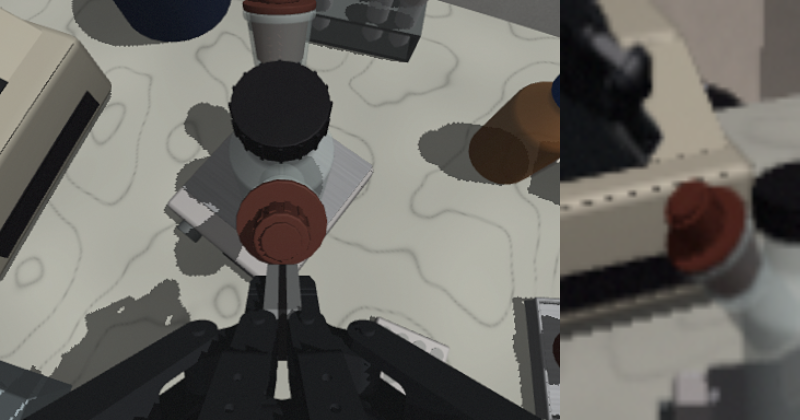

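The stopper sits flat: collar top 6.1 mm outside the rim plane, crown centred within 1 mm, axes aligned, and the flask has not moved.

```bash
python3 -c "
from rig import *
print(hand_in())"
```

```text
the job is handed in; nothing more can be done
None
```

The job is handed in (no verdict came back): the middle-sized stopper is fully home in the flask's open side arm, pressed at a steady 19–24 N (briefly above your 15–20 N, eased to 18.8 N for about 0.4 s), with the flask still upright where it stood.

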